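Start the timer and point out the tube being timed

ROBOT

A 6-joint arm with a two-finger parallel gripper is mounted at the origin on a cart in front of the work surface, level with it; the furniture and walls round the work are solid. World frame = base frame: x ahead of the robot, y to its left, z up, the work surface at z = 0. Lengths are in mm, angles in rad, forces in N, time in s.
With the tool pointing down it reaches from about 350 to 875 mm from the base axis. Payload 4.2 kg.
Tool frame: the origin (TCP) lies at the very end of the fingers, on their centre line; the grasp point (between the pads) lies arm.hold_point_z behind it (arm.hold_point_z is the distance from the TCP to the grasp point, in mm); z points along the fingers, y is the direction in which the jaws open and shut (so a half turn about z gives the same grasp; the last joint's range is limited). The gripper opens to 85 mm and grips with 20 to 120 N. Pads are 22 mm wide; open, the fingers measure 114 mm over their backs; the gripper's body (76 mm by 85 mm) begins 54 mm behind the grasp point. The pads swing forward as they close: fully open they stand 13 mm farther back than shut.
Start: joints at [-1, 0.385, 0.008, 0, -1.194, -0.259], TCP at [191.748, -594.838, 231.312] pointing down, gripper open.
Joint ranges: [-3.14, 3.14], [-1.21, 2.06], [-1.07, 1.41], [-3.16, 2.05], [-2.99, -0.16], [-3.1, 3.1]. Speed limits (rad/s): [2.79, 2.79, 3.14, 3.14, 3.14, 3.14].

INTERFACE

Orientations are given as a unit quaternion [x, y, z, w].
In Python, from bench import arm gives the robot as it stands.
- The arm moves only by the tool step_arm, never from a script. Its argument "series" is a list of rows, each a list of 6 numbers: the shift along the world's x, y, z scaled (see below), then the turn, a rotation vector about the world's x, y, z scaled (see below). A call has 1 to 12 rows; each row is the pose to reach, as a shift and turn from the pose commanded when the call began; what a row does not reach only later rows make up. The controller multiplies each number of a shift by 400 mm and each number of a turn by pi/2 rad. A row lasts 1/12 s, in which the tool goes at most 41.7 mm and 7.16 degrees, less where a joint would pass 70% of its speed; a pose out of reach is approached as far as the arm can. A call with a number of a shift or a turn outside -1 to 1 is refused whole. A call with a gripper value outside its range is refused whole. "jaw" is the opening, from -1 (shut) to 1 (fully open), set as the call begins (left out, the last holds). The fingers move at their own pace and stop on an object; the grip force is fixed at half the most. Time passes only in rows, so rows that repeat a pose let the fingers close. It gives the time, the measured TCP pose, the force and the opening at its end, in the units of the state.
- arm.read_state(): the state, without advancing time (a new reading comes with each control period).
- arm.get_image(name): name is "scene" or "top" or "wrist"; returns a dict with "image" (420x560x3 uint8, red, green, blue), "camera_matrix" (3x3 intrinsics, pixels), "k1" (the pictures are not rectified: a ray, as slopes to the right and down, at radius r is drawn at 1 + k1 r^2 times it, then the intrinsics apply), "world_from_camera" (4x4, takes a point from camera to world coordinates). Camera axes: x right, y up, looking along -z (the intrinsics and any distortion apply to the point x, -y, -z); pixel columns grow to the right and rows downward; lengths in mm; the calibration is good to about 2 mm. A picture is of the moment at which its call begins. There is no depth.
- arm.job_done(): hands the job in, once; it reports no verdict.
The state is a dict: "clock": time; "joints": joint angles; "joint_vel": joint speeds; "joint_efforts": joint torques, N m; "position": TCP position; "ee_rot": TCP orientation; "contact_force": force on the tool from outside, world axes, zero at the start; "wrist_torque": the same for the moment, N m; "gripper_width": finger opening in mm.
Only numpy, scipy, OpenCV 4.12 (cv2) and the standard library are available. Lean on these libraries where they do the work, as an engineer would, in place of code of your own. Each camera call takes 0.05 s, during which the arm holds its last target.

TASK

Start the incubation countdown: press the green key of the small white lab timer in front of you, then point at the red-capped tube in the blue rack beside it, with the fingertips just above the middle of its cap, to show which sample is being timed. Finish still pointing there, holding steady without touching it. Leave the red key unpressed, do not lift the timer or push it about, and touch neither the rack, the tubes nor the other things on the bench.

Things in the scene. Friction and masses are not known exactly. Their poses are not given: they have to be found in the camera images.
- timer: flat white lab timer lying loose on the open worktop in front of the robot (not the similar one at the far left end of the bench), 66 x 66, 16 high without the keys (18 with them), about 70 g; origin at the centre of its underside, z up; a display on its +x half, two keys side by side on its -x half. It may stand left or right of the rack
- green_key_top (a point): centre of the top of the timer's green key, 18 above the worktop; key 12 along the timer's x, 24 along its y, standing 2 proud of the case; in the timer's frame at x -18, y +17, so the red key is 34 away towards the timer's -y, with a gap of 10 between the two keys; shut fingertips fit on it, and pressing a little towards its outer (+y) end keeps farther from the red key
- timer_key_1 (a joint): green key: 0 up, 0.0012 (m) fully down, springs back; counts as pressed beyond 0.0007; about 4 N straight down press it so far, 6 N fully
- timer_key_2 (a joint): red key, made like the green one (0 up, 0.0012 m fully down); must stay up
- rack: blue plastic tube rack, fixed to the bench in front of the robot (not the one at the far left end of the bench), 75 x 210 x 66 high; origin at the centre of its underside, y along its length; two rows of six holes 35 apart, four of them with tubes
- tube_red: the tube with the red cap, loose in its hole: screw-cap plastic tube, 106 long, body 16 across, standing in a hole of the rack; origin at its lower tip (15 above the worktop), z up along the tube; cap 22 across, its flat top 106 above the origin
- red_cap_top (a point): centre of the top of the red cap, about 121 above the worktop; z up along the tube. The nearest other tube's axis is at least 50 away. Pointing counts when the fingertips are over the middle of the cap (within about 20 sideways), clear of it by not more than about 40
- tube_blue: blue-capped tube, same shape as the red one, firmly wedged in its hole; must stay untouched
- tube_orange_1: orange-capped tube, as above, firmly wedged in its hole
- tube_orange_2: orange-capped tube, as above, firmly wedged in its hole
- dish: petri dish, 63 across, 15 high, lying loose; origin at the centre of its underside
- flask: small conical flask with pink contents, 63 across, 109 high, loose; origin at the centre of its underside
- tape: roll of beige tape lying flat, 64 across, 18 high, loose; origin at the centre of its underside

How it is judged:
By the outcome, as a careful person would: the job done as asked, in the order asked, and still so for the second after the job is handed in, with the robot touching nothing.
It also fails if it takes over 40 s, if anything falls off the work surface, if the arm or the gripper's body presses on something with over 40 N, if the wrist force passes 120 N, or if a joint passes its speed limit or range.

## Working session

There is one attempt and no reset: what is moved stays moved. The work goes in short steps, Python scripts to look and compute and a tool call to move; the robot and the scene stay as the last step left them, time stands still between calls to the robot, and variables do not carry over. Pictures are saved under pics/ and viewed, and the job is handed in when it is done.

Besides the shell and the picture viewer there is one more tool, called after ">>>" in YAML: its name, and indented under it one key for each argument. step_arm: Moves the arm, as the interface text tells. Shifts and turns lie within -1 to 1; 1 stands for 400 mm of shift or pi/2 rad of turn. Its arguments: {"type":"object","properties":{"series":{"type":"array","items":{"type":"array","items":{"type":"number","minimum":-1,"maximum":1}}},"jaw":{"type":"number"}},"required":["series"]}

```bash
ls; mkdir -p pics; python3 - <<'E'
from bench import arm
import cv2
print(arm.read_state())
print(arm.hold_point_z)
for n in ("scene","top"):
    d=arm.get_image(n); cv2.imwrite(f"pics/{n}0.png",d["image"][:,:,::-1]); print(n,d["camera_matrix"],d["k1"],d["world_from_camera"])
E
```

```text
pics
{'clock': 0.0, 'joints': array([-1.00045060e+00,  3.85574888e-01,  6.62813746e-03, -5.22467656e-04,
       -1.19400383e+00, -2.58609008e-01]), 'joint_vel': array([ 1.45116978e-03, -2.54561602e-03, -2.89220346e-05,  2.72755500e-04,
       -8.06402794e-04,  7.87527240e-04]), 'joint_efforts': array([-5.17508142e-04, -3.92292631e+01,  1.88399756e+01,  4.18610528e+00,
       -4.60855590e-03, -3.45145693e-06]), 'position': array([ 191.54437428, -594.30873018,  230.20794458]), 'ee_rot': array([-1.55142682e-01,  9.87891456e-01,  1.08370127e-03, -2.11525065e-04]), 'contact_force': array([0.10243974, 1.0535181 , 0.8872104 ]), 'wrist_torque': array([0.01040945, 0.03496478, 0.02064137]), 'gripper_width': 85.63959014796886}
18.700000000000003
scene [[469.10674995   0.         278.57870445]
 [  0.         469.10674995 210.4713566 ]
 [  0.           0.           1.        ]] -0.11337069643894075 [[-5.65712365e-01  5.04915721e-01 -6.51942969e-01 -6.38521745e+01]
 [-8.24574819e-01 -3.39886989e-01  4.52275583e-01  4.56328731e+02]
 [ 6.77411930e-03  7.93433645e-01  6.08619061e-01  7.15392867e+02]
 [ 0.00000000e+00  0.00000000e+00  0.00000000e+00  1.00000000e+00]]
top [[465.76923497   0.         282.74229283]
 [  0.         465.76923497 204.45792488]
 [  0.           0.           1.        ]] -0.07552004434933406 [[ 2.03597467e-02  9.87808480e-01 -1.54336928e-01  3.70021460e+02]
 [-9.99610852e-01  2.30563039e-02  1.57019374e-02 -3.82775404e+00]
 [ 1.90689461e-02  1.53957180e-01  9.87893497e-01  1.32220456e+03]
 [ 0.00000000e+00  0.00000000e+00  0.00000000e+00  1.00000000e+00]]
```

View pics/scene0.png

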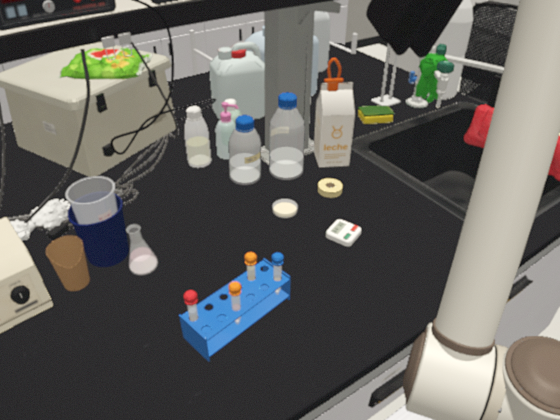

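View pics/top0.png

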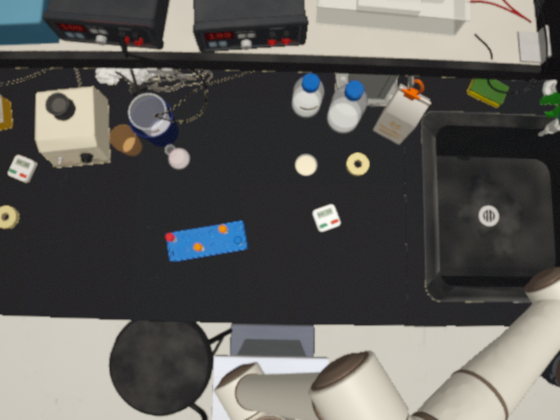

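The scene view shows the timer at about (343,232), the rack at about (237,308) and the red cap at (191,297). In the top view the timer is at (327,218) and the red cap at (170,238). I'll zoom in next.

```bash
cat > h.py <<'E'
import numpy as np, cv2
def ray(d,u,v):
    K=d["camera_matrix"]; x=np.array([(u-K[0,2])/K[0,0],(v-K[1,2])/K[1,1]])
    s=x.copy()
    for _ in range(30): s=x/(1+d["k1"]*(s@s))
    T=d["world_from_camera"]; return T[:3,3],T[:3,:3]@np.array([s[0],-s[1],-1])
def onz(d,u,v,z):
    o,r=ray(d,u,v); return o+r*(z-o[2])/r[2]
def tri(obs):
    A=np.zeros((3,3));b=np.zeros(3)
    for d,u,v in obs:
        o,r=ray(d,u,v); r=r/np.linalg.norm(r); P=np.eye(3)-np.outer(r,r); A+=P;b+=P@o
    p=np.linalg.solve(A,b)
    return p,[np.linalg.norm(np.cross(p-o,r/np.linalg.norm(r))) for o,r in [ray(*q) for q in obs]]
def proj(d,p):
    T=d["world_from_camera"]; c=T[:3,:3].T@(np.array(p)-T[:3,3]); s=np.array([c[0],-c[1]])/-c[2]
    s=s*(1+d["k1"]*(s@s)); K=d["camera_matrix"]; return K[0,0]*s[0]+K[0,2],K[1,1]*s[1]+K[1,2]
def crop(d,u0,v0,w,h,k,fn):
    im=d["image"][v0:v0+h,u0:u0+w,::-1]; cv2.imwrite(fn,cv2.resize(im,None,fx=k,fy=k,interpolation=cv2.INTER_CUBIC))
def blob(d,cond,box):
    u0,v0,u1,v1=box; im=d["image"].astype(int); R,G,B=im[...,0],im[...,1],im[...,2]
    m=cond(R,G,B)[v0:v1,u0:u1]; ys,xs=np.nonzero(m); return xs.mean()+u0,ys.mean()+v0,len(xs)
red=lambda R,G,B:(R>120)&(G<90)&(B<90)
green=lambda R,G,B:(G>R+30)&(G>B+15)
E
python3 - <<'E'
from bench import arm
from h import *
t=arm.get_image("top"); s=arm.get_image("scene")
crop(t,300,190,55,55,10,"pics/t1.png"); crop(s,315,210,60,45,12,"pics/s1.png")
crop(t,155,215,100,50,8,"pics/t2.png"); crop(s,170,240,130,110,6,"pics/s2.png")
for nm,c,bt,bs in (("redkey",lambda R,G,B:(R>G+50)&(R>B+40),(310,200,345,235),(322,215,365,250)),("greenkey",green,(310,200,345,235),(322,215,365,250))):
    a=blob(t,c,bt);b=blob(s,c,bs);print(nm,a,b,tri([(t,*a[:2]),(s,*b[:2])]),onz(t,*a[:2],18),onz(s,*b[:2],18))
c=lambda R,G,B:(R>120)&(G<90)&(B<90)
a=blob(t,c,(160,225,180,250));b=blob(s,c,(180,285,202,310));print("cap",a,b,tri([(t,*a[:2]),(s,*b[:2])]))
E
```

```text
redkey (np.float64(334.36), np.float64(221.0), 25) (np.float64(354.0333333333333), np.float64(227.26666666666668), 30) (array([ 529.8638109 , -171.16737763,   19.18331437]), [np.float64(0.21784399886555025), np.float64(0.21784399886561942)]) [ 529.85051502 -171.4691261    18.        ] [ 531.03161811 -172.08412647   18.        ]
greenkey (np.float64(323.0), np.float64(225.22222222222223), 18) (np.float64(346.6470588235294), np.float64(235.88235294117646), 17) (array([ 517.8749606 , -138.95003037,   16.54431815]), [np.float64(0.786457581873625), np.float64(0.7864575818736573)]) [ 517.14383526 -139.34391191   18.        ] [ 517.23410695 -137.17140301   18.        ]
cap (np.float64(168.98275862068965), np.float64(236.39655172413794), 58) (np.float64(190.12637362637363), np.float64(296.93956043956047), 182) (array([467.89536706, 271.16030345, 110.80165192]), [np.float64(0.47174494560891017), np.float64(0.47174494560883845)])
```

View pics/t1.png

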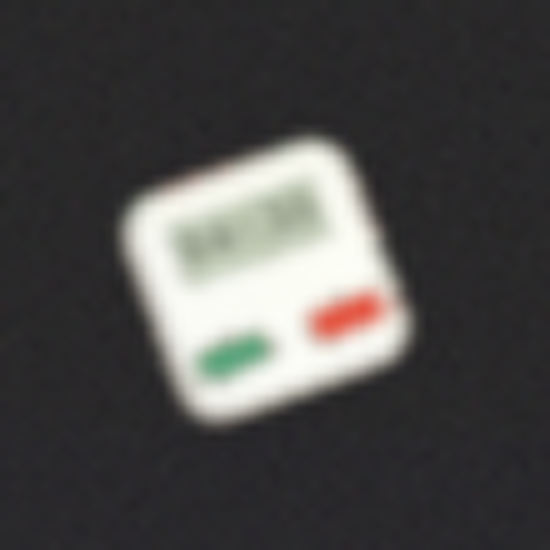

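View pics/t2.png

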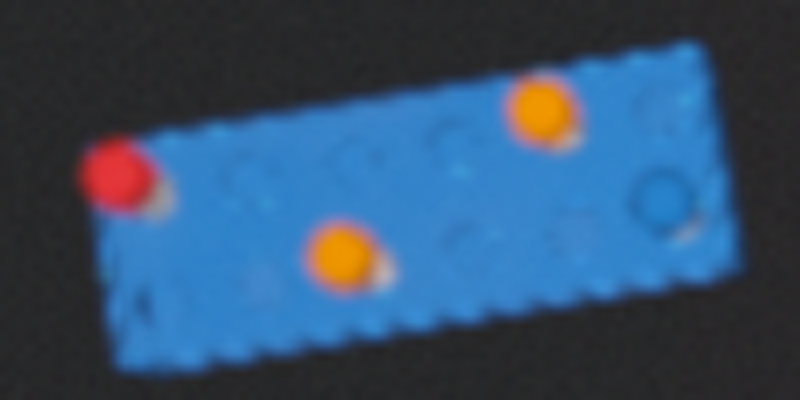

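View pics/s2.png

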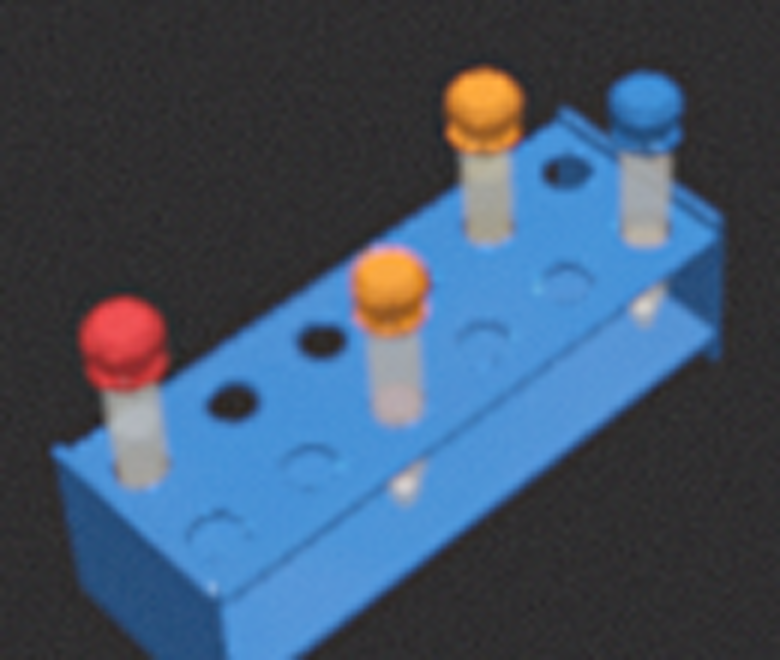

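Top-view close-up: timer body at about (326,218), green key at (323,225), red key at (334,221). The red cap is at the rack's far-left corner at (169,236), with no other tube close by. The keys line up with timer yaw of about 21°. I'll shut the jaws and move over the timer, with the 22 mm pad width turned along the key.

>>> step_arm:
  series:
    - [0.05, 0.07, 0, 0, 0, 0.07]
    - [0.1, 0.14, 0, 0, 0, 0.14]
    - [0.15, 0.21, 0, 0, 0, 0.21]
    - [0.2, 0.28, 0, 0, 0, 0.28]
    - [0.25, 0.35, 0, 0, 0, 0.35]
    - [0.3, 0.42, 0, 0, 0, 0.42]
    - [0.35, 0.49, 0, 0, 0, 0.49]
    - [0.4, 0.56, 0, 0, 0, 0.56]
    - [0.45, 0.63, 0, 0, 0, 0.63]
    - [0.5, 0.7, 0, 0, 0, 0.7]
    - [0.55, 0.77, 0, 0, 0, 0.77]
    - [0.6, 0.84, 0, 0, 0, 0.84]
  jaw: -1

```text
clock: 1.2
position: [432.3, -257.2, 231.4]
ee_rot: [0.73, -0.683, 0.0, -0.0]
contact_force: [0.8, -0.3, -1.1]
gripper_width: -0.2
```

>>> step_arm:
  series:
    - [0.05, 0.07, -0.03, 0, 0, 0.06]
    - [0.1, 0.14, -0.06, 0, 0, 0.12]
    - [0.15, 0.21, -0.09, 0, 0, 0.18]
    - [0.2, 0.28, -0.12, 0, 0, 0.195]
    - [0.21, 0.295, -0.13, 0, 0, 0.195]
    - [0.21, 0.295, -0.13, 0, 0, 0.195]
    - [0.21, 0.295, -0.13, 0, 0, 0.195]

```text
clock: 1.78
position: [515.5, -140.8, 179.0]
ee_rot: [0.824, -0.566, -0.0, 0.0]
contact_force: [0.3, -0.6, -0.0]
gripper_width: 0.1
```

```bash
python3 - <<'E'
from bench import arm
from h import *
w=arm.get_image("wrist"); print(w["camera_matrix"],w["k1"],w["world_from_camera"]); cv2.imwrite("pics/w1.png",w["image"][:,:,::-1])
s=arm.read_state(); print(s["position"],s["ee_rot"],s["contact_force"])
E
```

```text
[[368.26979713   0.         292.15222173]
 [  0.         368.26979713 208.00546692]
 [  0.           0.           1.        ]] -0.09760937514263189 [[-9.33760552e-01  3.39370509e-01  1.13661290e-01  5.43969181e+02]
 [-3.57892241e-01 -8.87262010e-01 -2.90997026e-01 -2.16679414e+02]
 [ 2.09153544e-03 -3.12400038e-01  9.49948336e-01  3.21745333e+02]
 [ 0.00000000e+00  0.00000000e+00  0.00000000e+00  1.00000000e+00]]
[ 515.36788462 -141.38508169  179.54364963] [ 8.24072182e-01 -5.66484787e-01 -2.91004227e-05  1.56735287e-04] [-0.33408312 -0.56761339 -0.37831842]
```

View pics/w1.png

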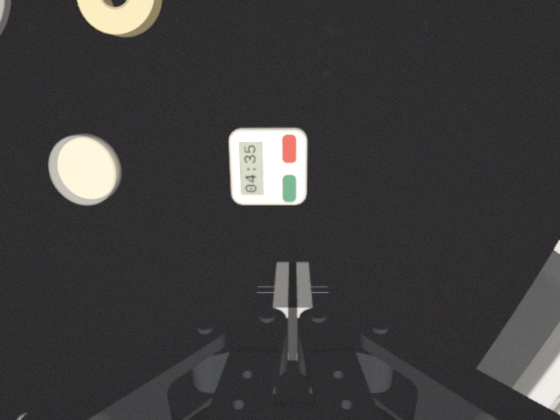

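The wrist view shows the timer square-on: green key at (289,188), red key at (289,149), fingertips at about (292,265). Next I measure the keys and check the TCP calibration.

```bash
python3 - <<'E'
from bench import arm
from h import *
w=arm.get_image("wrist");t=arm.get_image("top");s=arm.get_image("scene")
p=arm.read_state()["position"]; print("tcp",p,"proj wrist",proj(w,p))
g=blob(w,lambda R,G,B:(G>R+25)&(G>B+10),(275,170,303,205)); r=blob(w,lambda R,G,B:(R>G+50)&(R>B+40),(275,128,303,168))
print(g,r)
G=onz(w,*g[:2],18);R=onz(w,*r[:2],18);print("green",G,"red",R,np.linalg.norm(G-R),np.degrees(np.arctan2(*(G-R)[[1,0]])))
gs=(346.65,235.88); print(tri([(w,*g[:2]),(s,*gs)]),tri([(w,*r[:2]),(s,354.03,227.27)]))
crop(w,230,220,120,90,6,"pics/w2.png")
E
```

```text
tcp [ 515.35367137 -141.89822525  180.07324349] proj wrist (np.float64(290.7011024345641), np.float64(281.58698091061615))
(np.float64(288.72168284789643), np.float64(188.6537216828479), 309) (np.float64(288.5430107526882), np.float64(149.0752688172043), 372)
green [ 516.6310646  -139.29665933   18.        ] red [ 528.80022564 -170.99558374   18.        ] 33.95453267682037 111.0017076926302
(array([ 517.23445847, -138.46372171,   17.08546441]), [np.float64(0.9049125616273649), np.float64(0.9049125616273836)]) (array([ 529.25290429, -170.91404817,   19.6085294 ]), [np.float64(0.4955228436108162), np.float64(0.49552284361079146)])
```

View pics/w2.png

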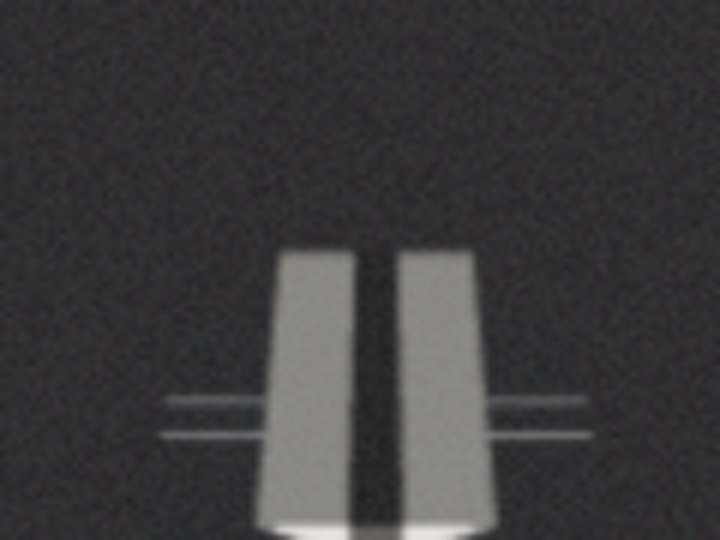

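Green key at about (516.7, -139.2), with TCP calibration and yaw consistent. I'll aim about 3 mm towards the key's outer end at (515.7, -136.5) and descend to about z = 30 first.

>>> step_arm:
  series:
    - [0, 0.011, -0.08, 0, 0, 0]
    - [0, 0.011, -0.16, 0, 0, 0]
    - [0, 0.011, -0.24, 0, 0, 0]
    - [0, 0.011, -0.31, 0, 0, 0]
    - [0, 0.011, -0.36, 0, 0, 0]
    - [0, 0.011, -0.38, 0, 0, 0]
    - [0, 0.011, -0.38, 0, 0, 0]
    - [0, 0.011, -0.38, 0, 0, 0]

```text
clock: 2.65
position: [516.4, -137.0, 28.2]
ee_rot: [0.824, -0.566, 0.001, -0.0]
contact_force: [-0.2, 0.0, 1.0]
gripper_width: -0.2
```

```bash
python3 - <<'E'
from bench import arm
from h import *
w=arm.get_image("wrist"); s=arm.read_state(); print(s["position"],s["contact_force"])
crop(w,200,130,180,150,4,"pics/w3.png")
for z in (18,): print(proj(w,[515.7,-136.4,z]),proj(w,[516.7,-139.2,z]))
s=arm.get_image("scene"); crop(s,315,200,60,45,12,"pics/s3.png")
E
```

```text
[ 516.88755109 -136.87242384   28.79658248] [-0.64059504 -0.27772725  0.67778315]
(np.float64(291.18267902890943), np.float64(272.6163159730319)) (np.float64(291.3178106433429), np.float64(266.8933819174905))
```

View pics/w3.png

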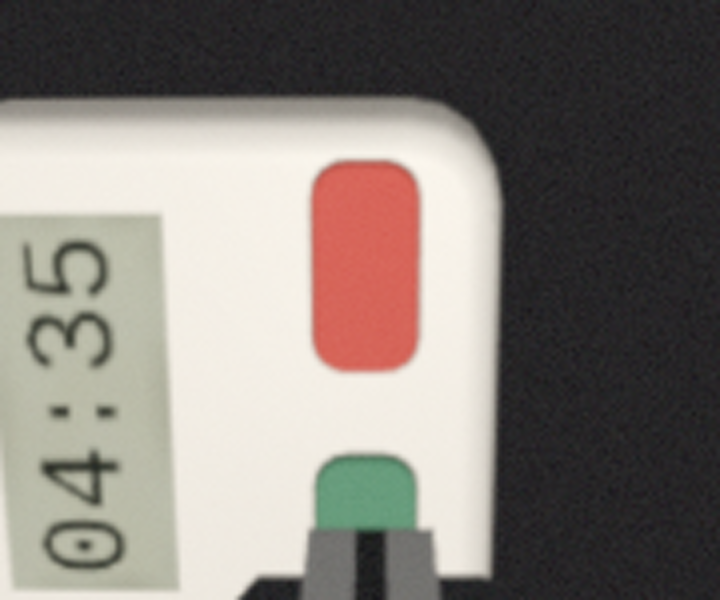

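View pics/s3.png

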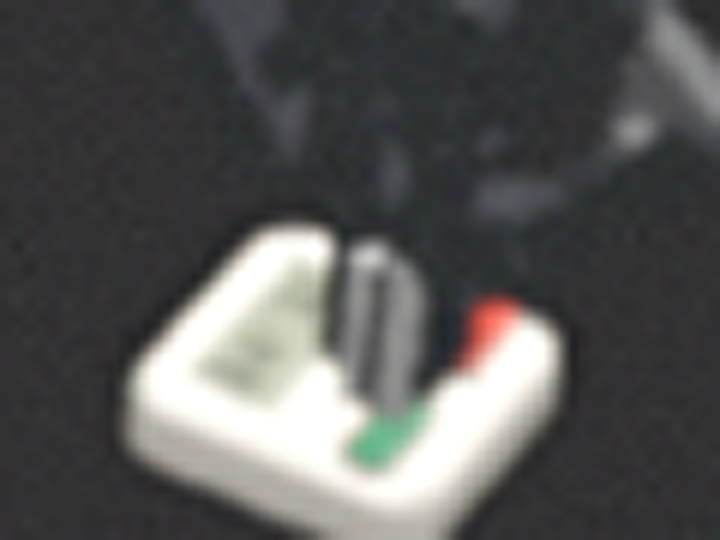

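Wrist close-up: the fingertips are centred on the green key's column (about 292) and clear of the red key. Now I press in small steps and watch the force.

>>> step_arm:
  series:
    - [0, 0, -0.01, 0, 0, 0]
    - [0, 0, -0.018, 0, 0, 0]
    - [0, 0, -0.02, 0, 0, 0]
    - [0, 0, -0.0225, 0, 0, 0]
    - [0, 0, -0.0225, 0, 0, 0]

```text
clock: 3.17
position: [515.8, -136.4, 18.3]
ee_rot: [0.824, -0.566, 0.0, 0.0]
contact_force: [0.1, 0.2, 0.0]
gripper_width: -0.1
```

>>> step_arm:
  series:
    - [0, 0, -0.0015, 0, 0, 0]
    - [0, 0, -0.0025, 0, 0, 0]
    - [0, 0, -0.0025, 0, 0, 0]

```text
clock: 3.42
position: [515.8, -136.4, 17.7]
ee_rot: [0.824, -0.566, 0.0, -0.0]
contact_force: [-1.2, 0.7, 3.6]
gripper_width: 0.0
```

>>> step_arm:
  series:
    - [0, 0, -0.001, 0, 0, 0]
    - [0, 0, -0.002, 0, 0, 0]
    - [0, 0, -0.002, 0, 0, 0]

```text
clock: 3.67
position: [515.8, -136.4, 17.3]
ee_rot: [0.824, -0.566, 0.0, 0.0]
contact_force: [-2.6, 1.1, 9.0]
gripper_width: 0.2
```

>>> step_arm:
  series:
    - [0, 0, -0.001, 0, 0, 0]
    - [0, 0, -0.001, 0, 0, 0]

```text
clock: 3.83
position: [515.9, -136.4, 17.4]
ee_rot: [0.824, -0.566, 0.0, 0.0]
contact_force: [-3.6, 2.6, 10.4]
gripper_width: 0.1
```

```bash
python3 - <<'E'
from bench import arm
from h import *
w=arm.get_image("wrist"); s=arm.read_state(); print(s["position"],s["contact_force"])
crop(w,200,130,180,150,4,"pics/w4.png")
E
```

```text
[ 515.83969495 -136.4096875    17.31083283] [-3.06060433  1.48240822  9.3825046 ]
```

View pics/w4.png

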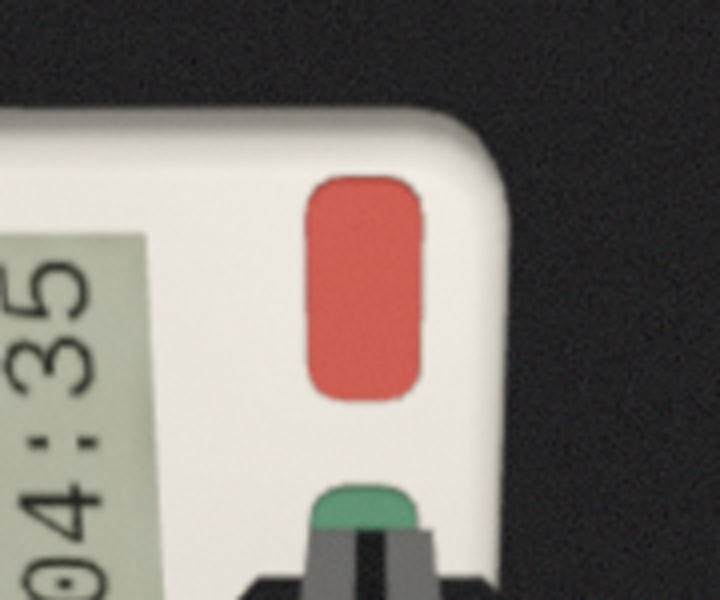

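The key is bearing 9–10 N, past its 6 N full travel, and the red key is untouched. I'll lift straight off and check that the timer hasn't moved.

>>> step_arm:
  series:
    - [0, 0, 0.005, 0, 0, 0]
    - [0, 0, 0.03, 0, 0, 0]
    - [0, 0, 0.1, 0, 0, 0]
    - [0, 0, 0.18, 0, 0, 0]
    - [0, 0, 0.26, 0, 0, 0]
    - [0, 0, 0.34, 0, 0, 0]
    - [0, 0, 0.41, 0, 0, 0]
    - [0, 0, 0.44, 0, 0, 0]
    - [0, 0, 0.44, 0, 0, 0]

```text
clock: 4.63
position: [517.9, -136.7, 196.4]
ee_rot: [0.824, -0.566, 0.004, -0.002]
contact_force: [0.6, 0.2, -0.1]
gripper_width: 0.1
```

```bash
python3 - <<'E'
from bench import arm
from h import *
w=arm.get_image("wrist");s=arm.read_state(); print(s["position"],s["contact_force"])
cv2.imwrite("pics/w5.png",w["image"][:,:,::-1])
g=blob(w,lambda R,G,B:(G>R+25)&(G>B+10),(260,150,330,240)); r=blob(w,lambda R,G,B:(R>G+50)&(R>B+40),(260,110,330,190))
G=onz(w,*g[:2],18);R=onz(w,*r[:2],18);print(g,r,"green",G,"red",R)
E
```

```text
[ 516.51905155 -136.38948862  193.95005423] [-1.6800356   0.73071844 -0.78469202]
(np.float64(295.3900709219858), np.float64(180.67730496453902), 282) (np.float64(295.09118541033433), np.float64(142.85106382978722), 329) green [ 516.24482508 -139.35824161   18.        ] red [ 528.67827777 -170.847589     18.        ]
```

View pics/w5.png

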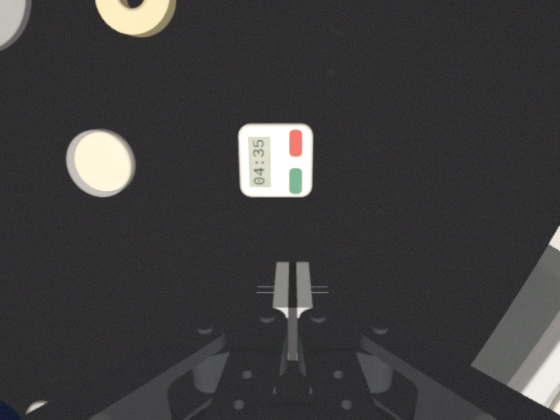

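The timer hasn't moved: green key at (516.2, -139.4), was (516.6, -139.3). Display digits at (259,161) still read 04:35. Now I traverse high, short of the red cap, and look again.

>>> step_arm:
  series:
    - [-0.01, 0.07, 0.02, 0, 0, 0]
    - [-0.02, 0.15, 0.04, 0, 0, 0]
    - [-0.03, 0.23, 0.04, 0, 0, 0]
    - [-0.04, 0.31, 0.04, 0, 0, 0]
    - [-0.05, 0.39, 0.04, 0, 0, 0]
    - [-0.06, 0.47, 0.04, 0, 0, 0]
    - [-0.08, 0.55, 0.04, 0, 0, 0]
    - [-0.09, 0.63, 0.04, 0, 0, 0]
    - [-0.1, 0.71, 0.04, 0, 0, 0]
    - [-0.11, 0.79, 0.04, 0, 0, 0]
    - [-0.12, 0.85, 0.04, 0, 0, 0]
    - [-0.12, 0.88, 0.04, 0, 0, 0]

```text
clock: 5.68
position: [466.5, 217.6, 206.4]
ee_rot: [0.825, -0.565, -0.001, 0.001]
contact_force: [0.7, -0.3, -0.5]
gripper_width: 0.2
```

>>> step_arm:
  series:
    - [0, 0, 0, 0, 0, 0]
    - [0, 0, 0, 0, 0, 0]
    - [0, 0, 0, 0, 0, 0]

```text
clock: 5.93
position: [467.4, 214.5, 207.3]
ee_rot: [0.824, -0.567, -0.0, 0.001]
contact_force: [1.0, 0.2, 0.1]
gripper_width: -0.0
```

```bash
python3 - <<'E'
from bench import arm
from h import *
w=arm.get_image("wrist");s=arm.read_state(); print(s["position"],s["contact_force"])
cv2.imwrite("pics/w6.png",w["image"][:,:,::-1])
np.savez("w6.npz",**{k:w[k] for k in w})
print(proj(w,[467.9,271.2,121]),proj(w,s["position"]))
E
```

```text
[467.60095226 214.30177158 207.55688887] [-0.32742988  0.19176352 -0.3852926 ]
(np.float64(261.4752647018147), np.float64(286.7860889951297)) (np.float64(290.07874511331016), np.float64(281.7795920165313))
```

View pics/w6.png

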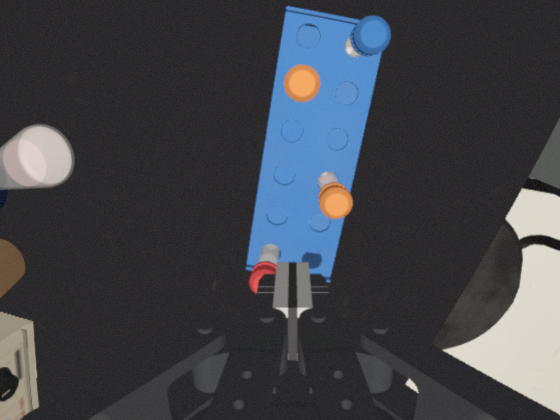

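The wrist view shows the red cap at (264,277), partly behind the fingers. I'll move past it, staying high, to see it clearly from two places.

>>> step_arm:
  series:
    - [0, 0.08, 0, 0, 0, 0]
    - [0, 0.16, 0, 0, 0, 0]
    - [0, 0.22, 0, 0, 0, 0]
    - [0, 0.25, 0, 0, 0, 0]
    - [0, 0.25, 0, 0, 0, 0]
    - [0, 0.25, 0, 0, 0, 0]

```text
clock: 6.48
position: [467.7, 314.7, 207.7]
ee_rot: [0.824, -0.567, -0.0, 0.001]
contact_force: [0.1, 0.0, -0.7]
gripper_width: 0.2
```

```bash
python3 - <<'E'
from bench import arm
from h import *
w=arm.get_image("wrist");s=arm.read_state(); print(s["position"],s["contact_force"])
cv2.imwrite("pics/w7.png",w["image"][:,:,::-1]); np.savez("w7.npz",**w)
E
```

```text
[467.68413499 314.25596116 207.85730132] [-0.23280988 -0.03828778  0.35022975]
```

>>> step_arm:
  series:
    - [0.03, 0.05, 0, 0, 0, 0]
    - [0.06, 0.1, 0, 0, 0, 0]
    - [0.08, 0.13, 0, 0, 0, 0]
    - [0.08, 0.13, 0, 0, 0, 0]
    - [0.08, 0.13, 0, 0, 0, 0]

```text
clock: 6.95
position: [499.9, 366.3, 207.7]
ee_rot: [0.824, -0.567, -0.0, 0.001]
contact_force: [-0.8, -0.5, 0.6]
gripper_width: -0.1
```

```bash
python3 - <<'E'
from bench import arm
from h import *
w=arm.get_image("wrist");s=arm.read_state(); print(s["position"],s["contact_force"])
cv2.imwrite("pics/w8.png",w["image"][:,:,::-1]); np.savez("w8.npz",**w)
E
```

```text
[499.56873011 365.99666211 207.89817065] [ 0.14468908  0.28439269 -0.12957899]
```

View pics/w7.png

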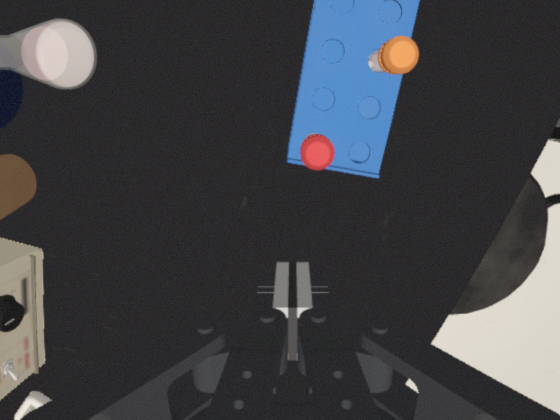

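View pics/w8.png

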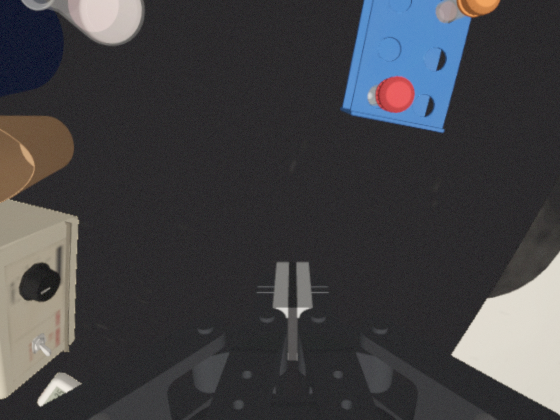

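Red cap top at about (317,152) in the first picture and (398,94) in the second. Next: zoom and triangulate.

```bash
python3 - <<'E'
from h import *
a=dict(np.load("w7.npz"));b=dict(np.load("w8.npz"))
for d in(a,b): d["k1"]=float(d["k1"])
A=a["image"][120:190,282:352,::-1];B=b["image"][60:130,362:432,::-1]
cv2.imwrite("pics/cap.png",cv2.resize(np.hstack([A,B]),None,fx=5,fy=5,interpolation=cv2.INTER_CUBIC))
bright=lambda R,G,B:(R>205)&(G<110)&(B<110)
ca=blob(a,bright,(290,125,345,180));cb=blob(b,bright,(370,68,425,120))
print(ca,cb,tri([(a,*ca[:2]),(b,*cb[:2])]),onz(a,*ca[:2],121),onz(b,*cb[:2],121))
E
```

```text
(np.float64(317.5188679245283), np.float64(153.1622641509434), 530) (np.float64(398.25309734513274), np.float64(93.87433628318584), 565) (array([466.64822631, 269.70208753, 120.21211022]), [np.float64(0.08294718944602715), np.float64(0.08294718944602707)]) [466.81968181 269.55145612 121.        ] [466.78602349 269.81503182 121.        ]
```

View pics/cap.png

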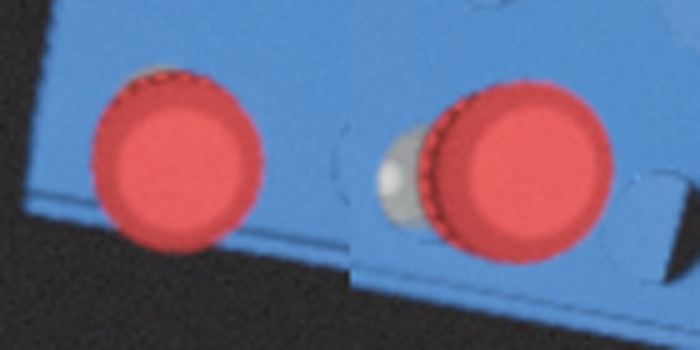

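Cap top at (466.7, 269.7, 120.2), with ray residual 0.08 mm. I'll move over it at height, then descend to about z = 138.

>>> step_arm:
  series:
    - [-0.03, -0.08, 0, 0, 0, 0]
    - [-0.06, -0.16, 0, 0, 0, 0]
    - [-0.08, -0.22, 0, 0, 0, 0]
    - [-0.082, -0.241, -0.03, 0, 0, 0]
    - [-0.082, -0.241, -0.08, 0, 0, 0]
    - [-0.082, -0.241, -0.12, 0, 0, 0]
    - [-0.082, -0.241, -0.15, 0, 0, 0]
    - [-0.082, -0.241, -0.165, 0, 0, 0]
    - [-0.082, -0.241, -0.174, 0, 0, 0]
    - [-0.082, -0.241, -0.174, 0, 0, 0]
    - [-0.082, -0.241, -0.174, 0, 0, 0]
    - [-0.082, -0.241, -0.174, 0, 0, 0]

```text
clock: 8.0
position: [467.3, 271.4, 139.4]
ee_rot: [0.824, -0.566, 0.0, -0.001]
contact_force: [0.5, -0.1, 0.9]
gripper_width: -0.3
```

```bash
python3 - <<'E'
from bench import arm
from h import *
w=arm.get_image("wrist");s=arm.read_state(); print(s["clock"],s["position"],s["contact_force"],s["gripper_width"],abs(s["joint_vel"]).max())
c=arm.get_image("scene");t=arm.get_image("top")
crop(c,150,220,150,120,5,"pics/s9.png"); crop(w,200,150,200,150,4,"pics/w9.png")
g=(323,225.2);a=blob(t,green,(310,200,345,235)); print("timer top view green",a)
E
```

```text
8.05 [467.32107455 271.50729972 139.35139797] [ 0.18666595  0.24782953 -0.45907748] -0.3553217157730258 0.002770567000885257
timer top view green (np.float64(322.6666666666667), np.float64(225.4), 15)
```

View pics/s9.png

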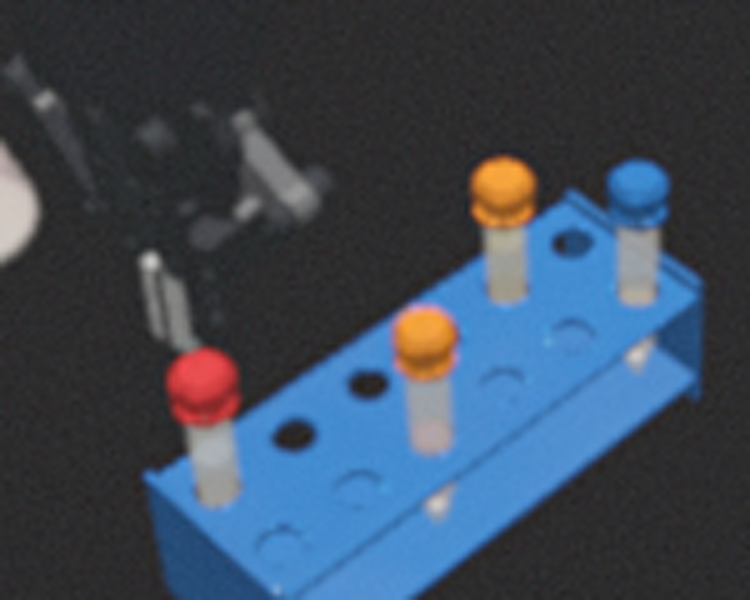

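View pics/w9.png

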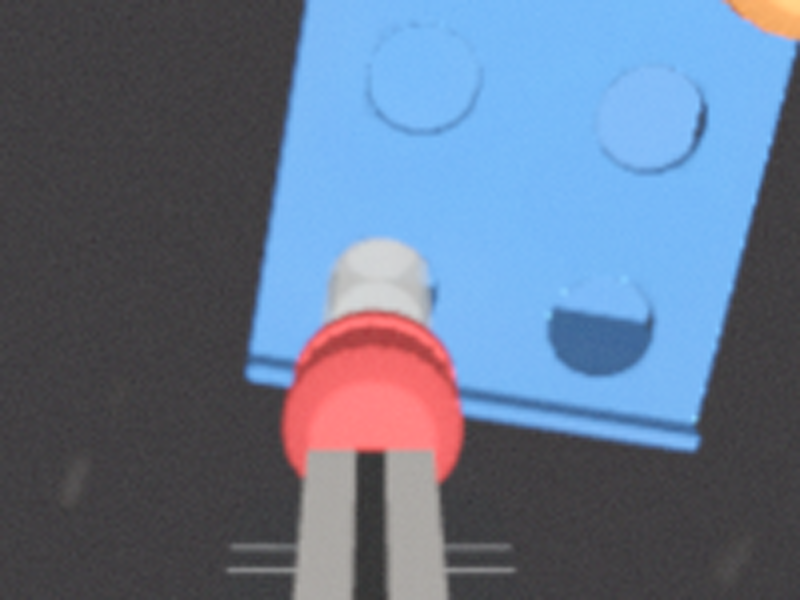

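```bash
python3 - <<'E'
from bench import arm
from h import *
c=arm.get_image("scene")
for p in ([466.7,269.7,120.2],[467.3,271.4,139.4]):
    u,v=proj(c,p); print(p,u,v,"crop",(u-150)*5,(v-220)*5)
E
```

```text
[466.7, 269.7, 120.2] 190.30788299561874 293.248399284951 crop 201.5394149780937 366.24199642475503
[467.3, 271.4, 139.4] 187.94482360123476 285.63688995346143 crop 189.7241180061738 328.18444976730717
```

>>> step_arm:
  series:
    - [0, -0.004, 0, 0, 0, 0]
    - [0, -0.004, 0, 0, 0, 0]
    - [0, -0.004, 0, 0, 0, 0]
    - [0, -0.004, 0, 0, 0, 0]
    - [0, -0.004, 0, 0, 0, 0]
    - [0, -0.004, 0, 0, 0, 0]

```text
clock: 8.7
position: [466.9, 269.6, 138.5]
ee_rot: [0.824, -0.566, -0.0, 0.0]
contact_force: [1.2, -0.0, 0.3]
gripper_width: 0.1
```

```bash
python3 - <<'E'
from bench import arm
s=arm.read_state(); print(s["position"],s["contact_force"],abs(s["joint_vel"]).max())
print(arm.job_done())
E
```

```text
[466.94371582 269.57613363 138.48290515] [ 1.20784655 -0.01156045  0.2623629 ] 0.0006719209273727398
the job is handed in; nothing more can be done
None
```

I pressed the timer's green key, then pointed at the red-capped tube and handed the job in at about 8.8 s with the arm still over the cap.

- **Key press:** I pressed with shut fingertips about 3 mm towards the key's outer end, and the force reached 9–10 N; 6 N presses it fully. There is no direct reading of the key's travel, so the press is inferred from that force. The display still read 04:35 afterwards.
- **Timer and red key:** The green key measured within about 0.5 mm of its earlier position after the press, so the timer did not move. The fingertips never came near the red key.
- **Pointing:** The cap top measured (466.7, 269.7, 120.2) from two wrist views. The tool ended at (466.9, 269.6, 138.5), about 18 mm above the middle of the cap. It was at rest, and contact force was about 1 N, which is the sensor's noise level.

The other checks agreed to within 1–2 mm. The one larger difference was my first, coarse estimate of the cap height from the fixed cameras: 111 mm, because it included the cap's sides. I replaced it with the wrist measurement.

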